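# Snap the cover on to a storage box standing on a scale

## Robot

A 6-joint arm with a two-finger parallel gripper is mounted at the origin on the work surface. World frame = base frame: x ahead of the robot, y to its left, z up, the work surface at z = 0. Lengths are in m, angles in rad, forces in N, time in s.
With the tool pointing down it reaches from about 0.2 to 0.875 m from the base axis. Payload 3.4 kg.
Tool frame: the origin (TCP) lies between the finger pads; the fingertips stand 8 mm ahead of it and the grasp point (between the pads) lies 11 mm behind it (robot.nose_length is the distance from the TCP to the fingertips, in m); z points along the fingers, y is the direction in which the jaws open and shut (so a half turn about z gives the same grasp; the last joint's range is limited). The gripper opens to 94 mm and grips with 3 to 60 N. Pads are 16 mm wide; open, the fingers measure 119 mm over their backs; the gripper's body (75 mm by 177 mm) begins 78 mm behind the grasp point.
Start: joints at [1.006, 0.276, 1.505, -0, 1.361, -0.121], TCP at [0.247, 0.519, 0.213] pointing down, gripper open.
Joint ranges: [-2.89, 2.89], [-0.75, 2.08], [0.22, 2.7], [-1.18, 4.32], [0.11, 2.71], [-2.7, 2.7]. Speed limits (rad/s): [2.57, 2.57, 3.14, 3.14, 3.14, 3.14].

## Interface

Orientations are given as a unit quaternion [x, y, z, w].
In Python, from workcell import robot, capture, get_calibration gives the robot as it stands.
- The arm moves only by the tool step_arm, never from a script. Its argument "motion" is one flat list of numbers, 6 for each row, row after row: the shift along the tool's x, y, z in cm, then the turn, a rotation vector about the tool's x, y, z in degrees. In form: [tx, ty, tz, wx, wy, wz, tx, ty, tz, wx, wy, wz, ...]. A call has 1 to 5 rows; each row shifts and turns the pose as measured when the row begins, along the tool's axes as they then stand; what a row does not reach is not made up. A row lasts 1/8 s, in which the tool goes at most 62.5 mm and 10.7 degrees, less where a joint would pass 70% of its speed; a pose out of reach is approached as far as the arm can. A call with a gripper value outside its range is refused whole. "fingers" is the closure in counts, from 0 (fully open) to 255 (shut), set as the call begins (left out, the last holds). The fingers move at their own pace and stop on an object; the grip force is fixed at half the most. Time passes only in rows, so rows that do not move let the fingers close. It gives the time, the measured TCP pose, the force and the opening at its end, in the units of the state.
- robot.sense(): the state, without advancing time (a new reading comes with each control period).
- capture(name): name is "side" or "top" or "wrist"; returns (picture, depth): 480x640x3 uint8, blue, green, red; 480x640 float32, m along the optical axis (not along the pixel's ray), 0 where there is no reading.
- get_calibration(name): a dict with "fx", "fy", "cx", "cy" (pixels), "R" (3x3) and "t" (3): a world point X has camera coordinates R X + t; the wrist camera has in their place "T_tool_cam" (4x4, takes a point from camera to tool coordinates, whose origin is the TCP and whose axes are the flange's). Camera axes: x right, y down, z forward; pixel columns grow to the right and rows downward; lengths in m; the calibration is good to about 2 mm. A picture is of the moment at which its call begins: read the wrist's pose just before it. get_calibration takes no time and is no camera call.
- robot.finish_job(): hands the job in, once; it reports no verdict.
The state is a dict: "t": time; "q": joint angles; "joint_velocities": joint speeds; "joint_torque": joint torques, N m; "tcp_pos": TCP position; "tool_rot": TCP orientation; "contact_force": force on the tool from outside, world axes, zero at the start; "wrist_torque": the same for the moment, N m; "width": opening from 0.0 (shut) to 1.0 (fully open).
Only numpy, scipy, OpenCV 4.12 (cv2) and the standard library are available. Lean on these libraries where they do the work, as an engineer would, in place of code of your own. Each camera call takes 0.05 s, during which the arm holds its last target.

## Task

Close the open storage box that stands on the scale: put its clip-on cover (the larger of the two white covers) on it and press it straight down until the clip arms at both ends have snapped under the rim and the cover lies flat and fully home, then let go. Press gently, only as hard as the clips need, so that the scale's pan is never overloaded (25 N), and leave everything else on the table where it is.

Things in the scene. Friction and masses are not known exactly. Their poses are not given: they have to be found in the camera images.
- cover_grip (a point): centre of the arch handle's bar on the storage box's cover, the larger of the two white rectangular covers (0.25 kg, plate 156 x 117 x 6 mm). Bar 70 mm along the cover's long axis x, 16 mm wide (y), 12 mm tall (z up), on a post at each end. This point is 34 mm above the plate's underside, 28 mm above its upper face, over its middle. Either way round fits.
- cover_seat (a point): middle of the underside of the cover's plate, 34 mm below cover_grip; axes as the cover's. Lies on tub_rim when fully home. In the middle of each long side a guide tab, flared at its foot, hangs 26 mm below the plate (2.5 mm play beside the rim); the cover stands on these on the table. Set loosely on the box, hooks on the bead's slope, its plate is about 11 mm above the rim.
- cover_end_a (a point): point of the plate's underside 72 mm from its middle towards the +x end, over the box's end rim when fitted. The clips snap under the rim when the plate is 3 to 1.5 mm from home; resistance to pressing grows on the way to roughly 10 to 20 N (differs from case to case), then drops as they snap.
- cover_end_b (a point): the same point at the -x end
- clip_a (a joint): clip arm, 36 mm wide, hanging at the cover's +x end (82 mm from the middle, outside at 87) to 21 mm below the plate, with an inward hook and sloped lead-in (takes up 5 mm misplacement); it turns outward on a stiff spring. rad: 0 = hanging straight, up to 0.45 spread; about 0.2 as the hook passes the rim's bead, near 0 again once snapped under it
- clip_b (a joint): clip arm at the cover's -x end, likewise
- tub_rim (a point): middle of the mouth of the open grey storage box, level with its rim's top. x = its long axis, z up. Box 140 (x) x 96 (y) x 55 mm deep, 104 mm wide (y) over its long rims; along each short end an outward bead (out to x = +-76 mm, lower edge 9 mm below the rim's top) that the clips snap under. It is fixed on the pan of the scale and sinks with it.
- scale: white spring scale under the box, 175 (x) x 135 (y) mm, fixed to the table; origin at the middle of its underside; tub_rim is 121 mm above it at rest. The pan is soft: it sinks about 1 mm per N of push beyond the first few N, and comes up again after. It must never be pushed down more than 23 mm (overload, about 25 N of push); stop at 28 mm.
- small_cover_grip (a point): handle centre of the other, smaller white cover (plate 112 x 84 x 6 mm, handle bar 50 x 16 x 12 mm, stands on tabs, no clip arms): it does not fit this box; leave alone
- spray_bottle_mid (a point): white trigger spray bottle, 72 mm across, 211 mm tall, standing; point 90 mm up its axis; leave alone
- jug_mid (a point): white bottle with a screw cap, 80 mm across, 190 mm tall, standing; point 90 mm up its axis; leave alone
- jar_mid (a point): low glass jar with a metal lid, 68 mm across, 85 mm tall; point 40 mm up its axis; leave alone
- can_mid (a point): metal can, 66 mm across, 110 mm tall; point 55 mm up its axis; leave alone
- brush_mid (a point): hand brush 170 mm long lying on the table; point on it, 10 mm up; leave alone
- soap_mid (a point): bar of soap 85 x 55 x 28 mm lying on the table; point at its centre; leave alone

How it is judged:
At the end, for the whole second after the job is handed in: The cover is on the box and released: both ends of its plate within 2.5 mm of the rim, centred within 5 mm and in line within 0.08 rad (either way round), both clip arms back in (under 0.1 rad) beneath the rim, and the scale's pan back up (z of each of cover_end_a, cover_end_b in the frame of tub_rim below 0.0025 m and horizontal distance between cover_seat and tub_rim below 0.005 m and angle between the x axis of cover_seat and the x axis of tub_rim, either way round below 0.08 rad and angle between cover_seat's own z axis and vertical below 0.1 rad and value of joint each of clip_a, clip_b below 0.1 rad and z of tub_rim in the frame of scale above 0.118 m); the robot touches nothing.
It fails at once if the scale was overloaded: its pan was pushed down more than 23 mm (about 25 N of push) (z of tub_rim in the frame of scale below 0.098 m).
It fails at once if the other cover or another thing on the table was moved more than 30 mm (distance of any of small_cover_grip, spray_bottle_mid, jug_mid, jar_mid, can_mid, brush_mid, soap_mid from where it was at the start of the episode above 0.03 m).
It also fails if it takes over 59 s, if anything falls off the work surface, if the arm or the gripper's body presses on something with over 40 N, if the wrist force passes 120 N, or if a joint passes its speed limit or range.

## Working session

There is one attempt and no reset: what is moved stays moved. The work goes in short steps, Python scripts to look and compute and a tool call to move; the robot and the scene stay as the last step left them, time stands still between calls to the robot, and variables do not carry over. Pictures are saved under pics/ and viewed, and the job is handed in when it is done.

Besides the shell and the picture viewer there is one more tool, called by a JSON object that holds its "method" and its "body". step_arm: Moves the arm, as the interface text tells. Its arguments: {"type":"object","properties":{"motion":{"type":"array","items":{"type":"number"}},"fingers":{"type":"number"}},"required":["motion"]}

```bash
ls; mkdir -p pics; python3 - <<'E'
from workcell import robot, capture, get_calibration
import cv2, numpy as np
print(robot.sense())
for n in ("top","side"):
    p,d=capture(n); cv2.imwrite(f"pics/{n}0.png",p); np.save(f"{n}0.npy",d)
    print(n,get_calibration(n))
print(get_calibration("wrist"))
E
```

```text
pics
{'t': 0.0, 'q': array([ 1.00601761e+00,  2.76623008e-01,  1.50611241e+00,  2.55791354e-05,
        1.36069900e+00, -1.21025882e-01]), 'joint_velocities': array([ 0.00020033, -0.00165068, -0.00087708,  0.00022832, -0.00164017,
       -0.00030083]), 'joint_torque': array([-1.28672473e-03, -4.04580259e+01, -2.37232608e+01,  7.02389586e-02,
        3.47153179e-02, -1.52059592e-04]), 'tcp_pos': array([0.24658067, 0.51883968, 0.21259702]), 'tool_rot': array([ 2.20062948e-01,  9.75485239e-01, -8.63062970e-04, -3.21397338e-04]), 'contact_force': array([-0.03321926, -0.26378141,  1.12055499]), 'wrist_torque': array([ 0.02017434, -0.06837213,  0.02527187]), 'width': 1.000767677539443}
top {'fx': 469.0488459735244, 'fy': 469.0488459735244, 'cx': 319.73945291700204, 'cy': 243.3575599449464, 'R': array([[ 3.84469348e-03, -9.99992516e-01,  4.31263465e-04],
       [-9.77775538e-01, -3.84967712e-03, -2.09619123e-01],
       [ 2.09619214e-01,  3.84242407e-04, -9.77783022e-01]]), 't': array([0.00170568, 0.56463502, 1.12682388])}
side {'fx': 524.5021354242573, 'fy': 524.5021354242573, 'cx': 316.18125965237124, 'cy': 245.86729089739015, 'R': array([[ 0.83436144, -0.55105619, -0.01334362],
       [-0.40341577, -0.59396292, -0.69603432],
       [ 0.37562841,  0.58612722, -0.71788452]]), 't': array([-0.47908696,  0.29059751,  1.14999477])}
{'fx': 421.88619988437677, 'fy': 421.88619988437677, 'cx': 315.26383825104205, 'cy': 239.1093943623316, 'T_tool_cam': array([[-7.27094503e-04, -9.57684082e-01, -2.87820551e-01,
         8.32602349e-02],
       [ 9.99999698e-01, -6.16941706e-04, -4.73416614e-04,
         6.13904772e-04],
       [ 2.75815054e-04, -2.87820808e-01,  9.57684241e-01,
        -1.70309647e-01],
       [ 0.00000000e+00,  0.00000000e+00,  0.00000000e+00,
         1.00000000e+00]])}
```

View pics/top0.png

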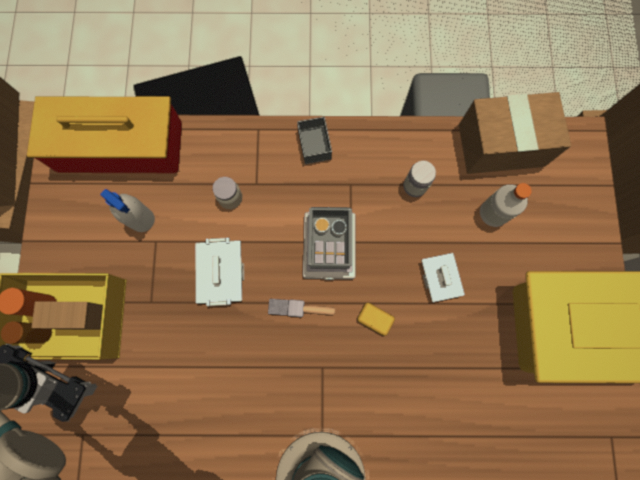

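View pics/side0.png

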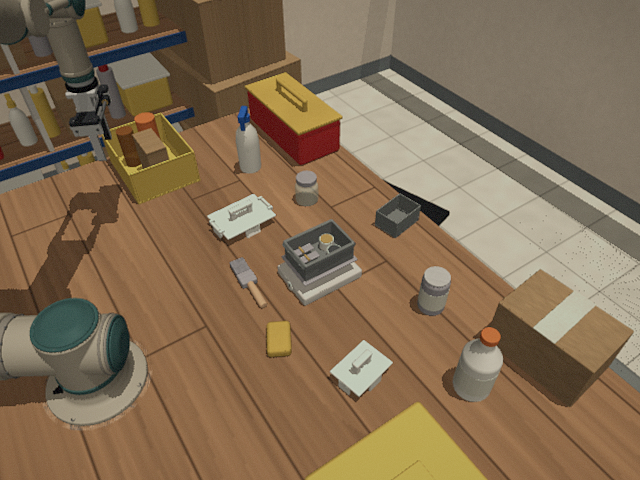

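The top picture shows the large cover at about (218,272), the box on the scale at (330,240) and the small cover at (443,277). In both the cover and the box, the long axis runs roughly along world x. Next I enlarge crops to measure them.

```bash
cat > h.py <<'E'
from workcell import robot, capture, get_calibration
import cv2, numpy as np
from scipy.spatial.transform import Rotation as Rn
def unproj(n,d,uv,cal=None,s=None):
    c=cal or get_calibration(n); uv=np.atleast_2d(uv).astype(float)
    z=d[np.round(uv[:,1]).astype(int),np.round(uv[:,0]).astype(int)]
    return toworld(n,uv,z,s)
def toworld(n,uv,z,s=None):
    c=get_calibration(n); uv=np.atleast_2d(uv).astype(float)
    P=np.c_[(uv[:,0]-c['cx'])/c['fx']*z,(uv[:,1]-c['cy'])/c['fy']*z,z*np.ones(len(uv))]
    if 'R' in c: return (P-c['t'])@c['R']
    T=c['T_tool_cam']; P=P@T[:3,:3].T+T[:3,3]
    return Rn.from_quat(s['tool_rot']).apply(P)+s['tcp_pos']
def cloud(n,d,s=None,box=None):
    h,w=d.shape; u,v=np.meshgrid(np.arange(w),np.arange(h)); uv=np.c_[u.ravel(),v.ravel()]
    z=d.ravel(); W=toworld(n,uv,z,s).reshape(h,w,3); W[d<=0]=np.nan; return W
def proj(n,X,s=None):
    c=get_calibration(n); X=np.atleast_2d(X)
    if 'R' in c: P=X@c['R'].T+c['t']
    else:
        T=c['T_tool_cam']; P=Rn.from_quat(s['tool_rot']).inv().apply(X-s['tcp_pos']); P=(P-T[:3,3])@T[:3,:3]
    return np.c_[P[:,0]/P[:,2]*c['fx']+c['cx'],P[:,1]/P[:,2]*c['fy']+c['cy']]
E
python3 - <<'E'
from h import *
d=np.load("top0.npy");W=cloud("top",d);p=cv2.imread("pics/top0.png")
cv2.imwrite("pics/crop1.png",np.hstack([cv2.resize(p[225:320,180:260],None,fx=5,fy=5,interpolation=2),cv2.resize(p[195:290,290:370],None,fx=5,fy=5,interpolation=2)]))
def rect(m,name):
    q=W[m]; r=cv2.minAreaRect(q[:,:2].astype(np.float32)); print(name,m.sum(),r,np.median(q[:,2]),q.mean(0))
reg=np.zeros(d.shape,bool); 
def R(u0,u1,v0,v1):
    r=reg.copy(); r[v0:v1,u0:u1]=1; return r
z=W[...,2]
rect(R(185,255,225,320)&(z>.022)&(z<.042),"plate")
rect(R(185,255,225,320)&(z>.046)&(z<.08),"bar")
rect(R(290,370,195,290)&(z>.11)&(z<.14),"rim")
rect(R(290,370,195,290)&(z>.02)&(z<.06),"scale")
print(np.histogram(z[R(185,255,225,320)],bins=np.arange(-.01,.08,.004)))
print(np.histogram(z[R(290,370,195,290)],bins=np.arange(-.01,.15,.005)))
E
```

```text
plate 2733 ((0.49699854850769043, 0.2653917074203491), (0.17253918945789337, 0.11863575875759125), 3.580925226211548) 0.0307447048914327 [0.49542617 0.26442684 0.03095332]
bar 198 ((0.49679720401763916, 0.2650427520275116), (0.06876970082521439, 0.016652677208185196), 2.878145694732666) 0.06394530023505338 [0.49588269 0.26439996 0.06345144]
rim 751 ((0.5693197846412659, -0.019734419882297516), (0.10348764061927795, 0.15221798419952393), 89.30007934570312) 0.11995855918089801 [ 0.56659594 -0.02196206  0.11951703]
scale 720 ((0.5677634477615356, -0.018976517021656036), (0.13299493491649628, 0.17426107823848724), 89.3698501586914) 0.028356129425091626 [ 0.53511592 -0.01729638  0.02823   ]
(array([  42, 1069, 2111,  432,   21,    1,    3,   11,   79,  956, 1359,
        294,   45,    4,    4,    1,    4,   40,  111,   37,    1,    0]), array([-0.01 , -0.006, -0.002,  0.002,  0.006,  0.01 ,  0.014,  0.018,
        0.022,  0.026,  0.03 ,  0.034,  0.038,  0.042,  0.046,  0.05 ,
        0.054,  0.058,  0.062,  0.066,  0.07 ,  0.074,  0.078]))
(array([ 160, 2262, 1464,   44,   16,   19,   84,  451,  182,    3,    0,
          0,    0,    0,  139,  579,  324,   96,  256,  241,  218,  232,
         30,   27,   61,  324,  357,    9,    0,    0,    0]), array([-0.01 , -0.005,  0.   ,  0.005,  0.01 ,  0.015,  0.02 ,  0.025,
        0.03 ,  0.035,  0.04 ,  0.045,  0.05 ,  0.055,  0.06 ,  0.065,
        0.07 ,  0.075,  0.08 ,  0.085,  0.09 ,  0.095,  0.1  ,  0.105,
        0.11 ,  0.115,  0.12 ,  0.125,  0.13 ,  0.135,  0.14 ,  0.145]))
```

View pics/crop1.png

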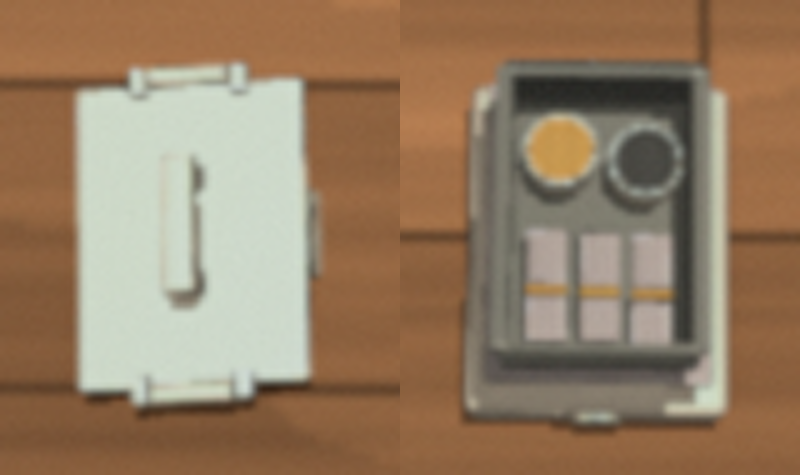

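Every measured size and height matches the data given: plate 0.173x0.118 m with clips, bar 69x17 mm with its top at 0.065 m, and rim 0.152x0.104 m at z ≈ 0.12 m. The cover is at (0.497, 0.265), yaw about 3.2°. The box is at (0.569, -0.020), yaw about -0.7°. Next I work out the approach.

```bash
cat >> h.py <<'E'
def delta(p,yawdeg,s=None):
    """tool x at yawdeg, tool z down"""
    s=s or robot.sense(); R0=Rn.from_quat(s['tool_rot'])
    c,n=np.cos(np.radians(yawdeg)),np.sin(np.radians(yawdeg))
    R1=Rn.from_matrix(np.array([[c,n,0],[n,-c,0],[0,0,-1.]]))
    print("shift cm",np.round(R0.inv().apply(np.array(p)-s['tcp_pos'])*100,2),"turn deg",np.round((R0.inv()*R1).as_rotvec(degrees=True),2))
def st():
    s=robot.sense(); M=Rn.from_quat(s['tool_rot']).as_matrix()
    print("t",round(s['t'],2),"tcp",np.round(s['tcp_pos'],4),"yaw",round(np.degrees(np.arctan2(M[1,0],M[0,0])),2),"z",np.round(M[:,2],3),"F",np.round(s['contact_force'],2),"M",np.round(s['wrist_torque'],2),"w",round(s['width'],3))
    return s
E
python3 - <<'E'
from h import *
st(); delta([.497,.265,.2],183.2)
W=cloud("top",np.load("top0.npy"));print(W[180:235:6,100:160:6,2].round(2));print(W[210,130],W[195,110])
E
```

```text
t 0.1 tcp [0.2466 0.5189 0.2127] yaw 154.57 z [-0.001 -0.001 -1.   ] F [-0.06  0.5   0.27] M [0.03 0.01 0.02] w 1.001
shift cm [-33.51 -12.18   1.28] turn deg [ -0.08  -0.03 -28.63]
[[ 0.    0.   -0.   -0.   -0.01 -0.   -0.    0.    0.   -0.  ]
 [-0.   -0.   -0.   -0.   -0.   -0.   -0.   -0.    0.   -0.  ]
 [ 0.    0.21  0.19  0.   -0.    0.   -0.    0.   -0.    0.  ]
 [ 0.    0.21  0.21  0.19  0.15  0.14  0.1   0.   -0.   -0.  ]
 [-0.   -0.    0.21  0.21  0.2   0.14  0.13  0.09  0.   -0.  ]
 [-0.   -0.    0.15  0.21  0.19  0.14  0.12  0.09  0.05  0.  ]
 [-0.   -0.    0.    0.14  0.14  0.12  0.11  0.09  0.05 -0.  ]
 [-0.   -0.   -0.   -0.    0.11  0.1   0.08  0.06  0.03  0.  ]
 [-0.    0.    0.   -0.    0.   -0.    0.05  0.03  0.01 -0.  ]
 [-0.   -0.    0.    0.   -0.    0.   -0.    0.   -0.   -0.  ]]
[0.62787287 0.45882418 0.13777005] [0.64261701 0.47755285 0.20790879]
```

{"method": "step_arm", "body": {"motion": [-5.6,-2,0,0,0,0,-5.6,-2,0,0,0,0,-5.6,-2,0,0,0,0,-5.6,-2,0,0,0,0,-5.6,-2,0,0,0,-9.5]}}

```text
t: 0.72
tcp_pos: [0.4592, 0.3064, 0.2102]
tool_rot: [0.131, 0.991, -0.001, -0.002]
contact_force: [0.8, 0.7, -0.2]
width: 0.997
```

{"method": "step_arm", "body": {"motion": [0,0,0,0,0,-9.5,0,0,0,0,0,-9.5]}}

```text
t: 0.98
tcp_pos: [0.4625, 0.3019, 0.209]
tool_rot: [-0.036, 0.999, -0.002, -0.002]
contact_force: [0.3, -0.7, -0.4]
width: 0.999
```

```bash
python3 - <<'E'
from h import *
st(); delta([.497,.265,.2],183.2)
E
```

```text
t 0.97 tcp [0.4625 0.3019 0.209 ] yaw -175.92 z [-0.005 -0.004 -1.   ] F [ 0.31 -0.66 -0.44] M [ 0.06 -0.01  0.01] w 0.999
shift cm [-3.18 -3.92  0.89] turn deg [-0.19 -0.27  0.88]
```

{"method": "step_arm", "body": {"motion": [-3.2,-3.9,0.9,-0.2,-0.3,0.9,0,0,0,0,0,0,0,0,0,0,0,0]}}

```text
t: 1.35
tcp_pos: [0.4973, 0.2643, 0.1986]
tool_rot: [-0.028, 1.0, 0.0, -0.001]
contact_force: [-1.4, -0.0, 1.5]
width: 1.0
```

```bash
python3 - <<'E'
from h import *
s=st(); delta([.497,.265,.2],183.2)
s=robot.sense(); p,d=capture("wrist"); cv2.imwrite("pics/w1.png",p)
W=cloud("wrist",d,s); z=W[...,2]
def rect(m,name):
    q=W[m]; r=cv2.minAreaRect(q[:,:2].astype(np.float32)); print(name,m.sum(),r,np.median(q[:,2]),q.mean(0))
u,v=np.meshgrid(range(640),range(480))
near=np.hypot(W[...,0]-.497,W[...,1]-.265)<.11
rect(near&(z>.027)&(z<.037),"plate"); rect(near&(z>.06)&(z<.07),"bar")
print(proj("wrist",[[.497,.265,.066]],s))
E
```

```text
t 1.35 tcp [0.4973 0.2643 0.1986] yaw -176.82 z [-0.002  0.    -1.   ] F [-1.4  -0.    1.52] M [ 0.01 -0.08  0.03] w 1.0
shift cm [ 0.03  0.07 -0.14] turn deg [ 0.03 -0.11 -0.02]
plate 24976 ((0.49881941080093384, 0.26458990573883057), (0.1721733659505844, 0.11721787601709366), 3.631580114364624) 0.030680716040449488 [0.49258982 0.26420273 0.03090132]
bar 1911 ((0.49864909052848816, 0.2645205557346344), (0.06955684721469879, 0.015948396176099777), 3.547506093978882) 0.06436172793638062 [0.49712909 0.26460704 0.06423849]
[[316.23934763 228.89117349]]
```

View pics/w1.png

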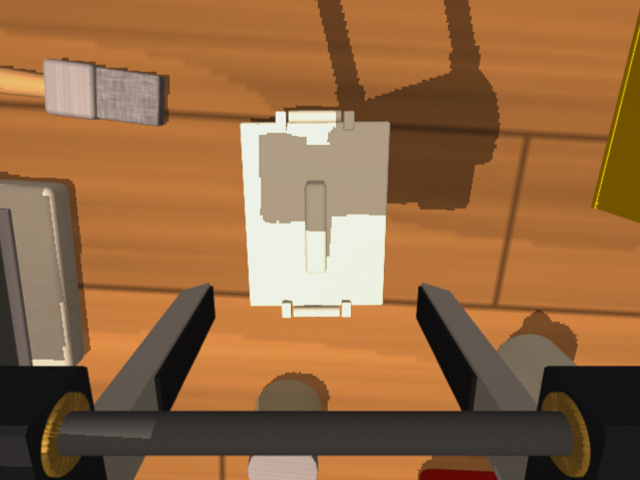

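The wrist picture shows the bar centred near (316,227). It gives a bar centre of (0.4987, 0.2645) and yaw 3.5°, which agrees with the top camera within 2 mm. Now I go down, aiming for TCP z = 0.045 so that the fingertips end about 5 mm above the plate.

{"method": "step_arm", "body": {"motion": [-0.1,0,4,0,0,-0.3,0,0,4,0,0,0,0,0,4,0,0,0,0,0,2,0,0,0,0,0,0,0,0,0]}}

```text
t: 2.02
tcp_pos: [0.4963, 0.2696, 0.0571]
tool_rot: [-0.034, 0.999, 0.001, 0.001]
contact_force: [0.4, 0.2, 0.4]
width: 0.998
```

```bash
python3 - <<'E'
from h import *
st(); delta([.498,.2645,.045],183.5)
E
```

```text
t 2.02 tcp [0.4963 0.2696 0.0571] yaw -176.11 z [ 0.002  0.003 -1.   ] F [0.36 0.15 0.4 ] M [ 0.05  0.   -0.02] w 0.998
shift cm [-0.13 -0.52  1.21] turn deg [0.16 0.12 0.39]
```

{"method": "step_arm", "body": {"motion": [-0.1,-0.5,0.6,0.2,0.1,0.4,0,0,0.5,0,0,0,0,0,0,0,0,0]}}

```text
t: 2.4
tcp_pos: [0.499, 0.2659, 0.0481]
tool_rot: [-0.031, 1.0, 0.0, 0.002]
contact_force: [0.6, 0.2, -0.2]
width: 1.002
```

```bash
python3 - <<'E'
from h import *
st(); delta([.498,.2645,.045],183.5)
E
```

```text
t 2.4 tcp [0.499  0.2659 0.0481] yaw -176.46 z [ 0.005  0.001 -1.   ] F [ 0.63  0.2  -0.18] M [0.05 0.02 0.04] w 1.002
shift cm [ 0.11 -0.14  0.31] turn deg [0.04 0.26 0.04]
```

{"method": "step_arm", "body": {"motion": [0.1,-0.2,0.3,0,0.3,0,0,0,0,0,0,0]}}

```text
t: 2.65
tcp_pos: [0.4987, 0.2639, 0.0458]
tool_rot: [-0.031, 1.0, 0.001, 0.0]
contact_force: [0.9, -0.9, -0.2]
width: 1.001
```

{"method": "step_arm", "body": {"fingers": 255, "motion": [0,0,0,0,0,0,0,0,0,0,0,0,0,0,0,0,0,0,0,0,0,0,0,0,0,0,0,0,0,0]}}

```text
t: 3.28
tcp_pos: [0.499, 0.2639, 0.0461]
tool_rot: [-0.031, 1.0, 0.001, 0.001]
contact_force: [-0.2, -0.5, -0.2]
width: 0.505
```

```bash
python3 - <<'E'
from h import *
st(); delta([.498,.2645,.045],183.5)
E
```

```text
t 3.27 tcp [0.499  0.2639 0.0461] yaw -176.48 z [ 0.001  0.002 -1.   ] F [-0.19 -0.46 -0.18] M [-0.02  0.01 -0.01] w 0.505
shift cm [0.09 0.06 0.11] turn deg [0.09 0.08 0.02]
```

{"method": "step_arm", "body": {"motion": [0,0,0,0,0,0,0,0,0,0,0,0,0,0,0,0,0,0,0,0,0,0,0,0,0,0,0,0,0,0]}}

```text
t: 3.9
tcp_pos: [0.4989, 0.264, 0.0461]
tool_rot: [-0.031, 1.0, 0.001, 0.001]
contact_force: [-0.4, -0.4, 0.9]
width: 0.165
```

{"method": "step_arm", "body": {"motion": [0,0,0,0,0,0,0,0,0,0,0,0]}}

```text
t: 4.15
tcp_pos: [0.4989, 0.264, 0.0461]
tool_rot: [-0.031, 1.0, 0.001, 0.001]
contact_force: [0.4, -1.1, -0.4]
width: 0.168
```

```bash
python3 - <<'E'
from h import *
st()
E
```

```text
t 4.15 tcp [0.4989 0.264  0.0461] yaw -176.48 z [ 0.001  0.002 -1.   ] F [ 0.37 -1.09 -0.42] M [ 0.05  0.01 -0.07] w 0.168
```

Gripped: the width of 15.8 mm matches the 16 mm bar. Lifting.

{"method": "step_arm", "body": {"motion": [0,0,-2,0,0,0,0,0,-4,0,0,0,0,0,-4,0,0,0,0,0,-4,0,0,0,0,0,-3,0,0,0]}}

```text
t: 4.78
tcp_pos: [0.4948, 0.262, 0.2146]
tool_rot: [-0.031, 1.0, -0.002, -0.007]
contact_force: [0.4, -0.5, -2.8]
width: 0.168
```

```bash
python3 - <<'E'
from h import *
st(); delta([.57,-.02,.21],179.3)
p,d=capture("side"); cv2.imwrite("pics/s1.png",p)
E
```

```text
t 4.78 tcp [0.4948 0.262  0.2146] yaw -176.49 z [-0.013 -0.004 -1.   ] F [ 0.41 -0.47 -2.81] M [ 0.02 -0.07 -0.03] w 0.168
shift cm [ -5.79 -28.6    0.47] turn deg [-0.21 -0.75  4.21]
```

View pics/s1.png

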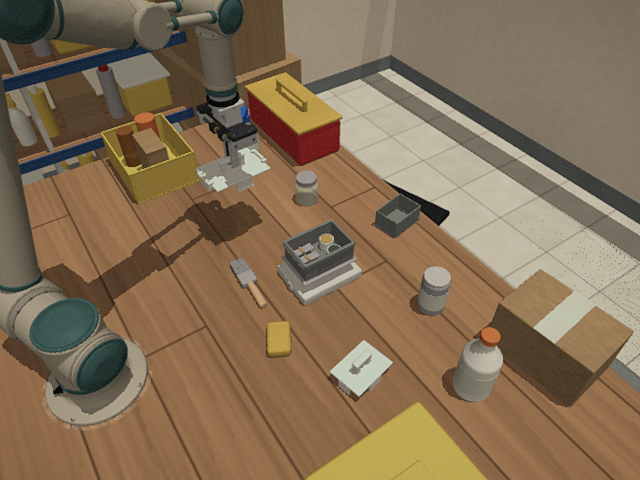

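The cover is hanging from the gripper at about (235,170), and the force of -2.8 N matches its weight. Now I carry it over the box.

{"method": "step_arm", "body": {"motion": [-1.4,-5.6,0,0,-0.4,1,-1.4,-5.6,0,0,-0.3,1,-1.4,-5.6,0,0,0,1,-1.4,-5.6,0,0,0,1,0,-5,0,0,0,0]}}

```text
t: 5.45
tcp_pos: [0.5609, -0.0122, 0.2134]
tool_rot: [0.001, 1.0, 0.001, 0.001]
contact_force: [0.4, -0.2, -2.4]
width: 0.169
```

```bash
python3 - <<'E'
from h import *
s0=np.load("side0.npy"); W=cloud("side",s0); z=W[...,2]
m=(np.hypot(W[...,0]-.569,W[...,1]+.02)<.11)&(z>.114)&(z<.13)
print(cv2.minAreaRect(W[m][:,:2].astype(np.float32)),np.median(z[m]),np.percentile(z[m],95))
m=(np.hypot(W[...,0]-.497,W[...,1]-.265)<.11)&(z>.055)&(z<.08)
print(cv2.minAreaRect(W[m][:,:2].astype(np.float32)),np.percentile(z[m],95))
m=(np.hypot(W[...,0]-.497,W[...,1]-.265)<.11)&(z>.026)&(z<.037)
print(cv2.minAreaRect(W[m][:,:2].astype(np.float32)),np.median(z[m]))
st(); delta([.57,-.02,.21],179.3)
E
```

```text
((0.5680313110351562, -0.02190590649843216), (0.10860335826873779, 0.14998580515384674), 89.58584594726562) 0.11951445245019816 0.12285992037829951
((0.4974367618560791, 0.26282331347465515), (0.07099949568510056, 0.02061084285378456), 4.6095404624938965) 0.06694515720929665
((0.49778634309768677, 0.26175355911254883), (0.17579026520252228, 0.12332311272621155), 3.7701961994171143) 0.030618331792494728
t 5.45 tcp [ 0.5609 -0.0122  0.2134] yaw 179.88 z [ 0.003  0.001 -1.   ] F [ 0.44 -0.22 -2.39] M [ 0.03 -0.01  0.05] w 0.169
shift cm [-0.92 -0.78  0.34] turn deg [0.07 0.15 0.58]
```

{"method": "step_arm", "body": {"motion": [-0.9,-0.8,1.5,0,0.1,0.5,0,0,1,0,0,0,0,0,0,0,0,0]}}

```text
t: 5.82
tcp_pos: [0.568, -0.0221, 0.1835]
tool_rot: [0.008, 1.0, 0.001, -0.003]
contact_force: [-0.5, 0.4, -2.5]
width: 0.168
```

```bash
python3 - <<'E'
from h import *
s=st(); delta([.57,-.02,.18],179.4)
ims=[]
for n in ("top","side","wrist"):
    p,d=capture(n); cv2.imwrite(f"pics/{n}2.png",p); np.save(f"{n}2.npy",d)
    W=cloud(n,d,s); z=W[...,2]; zz=s['tcp_pos'][2]-.02+.006
    m=(np.hypot(W[...,0]-.57,W[...,1]+.02)<.11)&(abs(z-zz)<.006)
    print(n,m.sum(),cv2.minAreaRect(W[m][:,:2].astype(np.float32)),np.median(z[m]),zz)
a=cv2.imread("pics/side2.png")[190:320,250:390]; cv2.imwrite("pics/s2c.png",cv2.resize(a,None,fx=4.5,fy=4.5,interpolation=2))
E
```

```text
t 5.83 tcp [ 0.568  -0.0221  0.1835] yaw 179.1 z [-0.006  0.003 -1.   ] F [-0.51  0.43 -2.5 ] M [ 0.   -0.02 -0.01] w 0.168
shift cm [-0.2   0.21  0.35] turn deg [ 0.16 -0.33 -0.3 ]
top 1628 ((0.5618777871131897, -0.019088391214609146), (0.11610698699951172, 0.1617032140493393), 87.2965087890625) 0.16846921163693385 0.16948653097995736
side 1899 ((0.5670065879821777, -0.02299349755048752), (0.12199825793504715, 0.1734149158000946), 87.8575668334961) 0.1685820986509997 0.16948653097995736
wrist 52941 ((0.5584226250648499, -0.021711237728595734), (0.11764562875032425, 0.15376169979572296), 89.07061767578125) 0.1682177455439238 0.16948653097995736
```

View pics/wrist2.png

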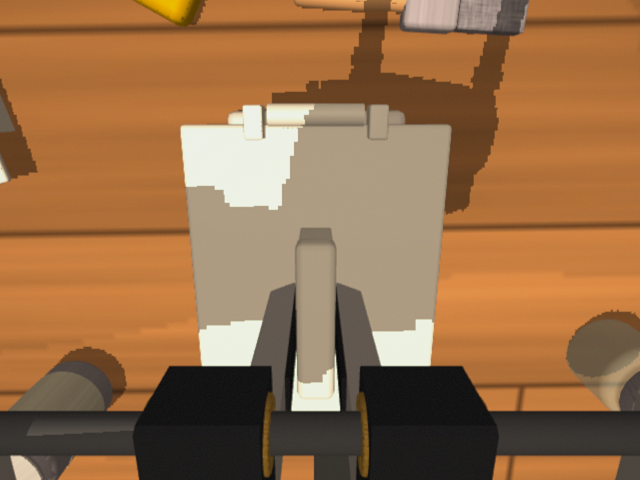

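View pics/s2c.png

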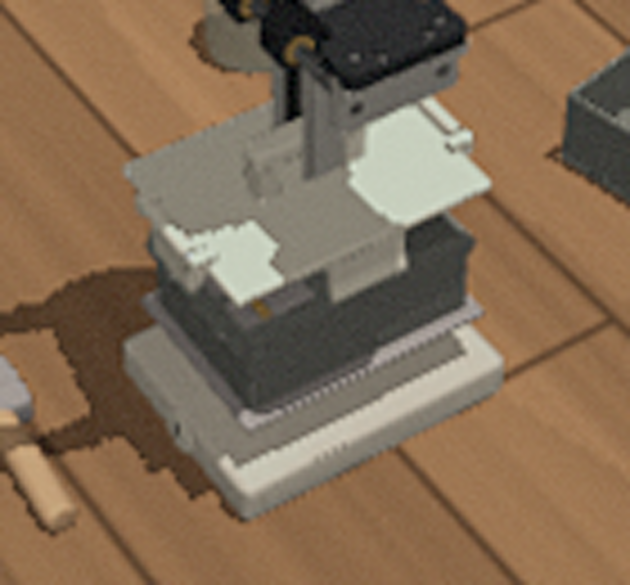

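The side crop shows the cover level just above the box, tab beside the long rim and clips beyond the end. All estimates agree to about 1 mm. I go down to just above contact, which should come at TCP z ≈ 0.152.

{"method": "step_arm", "body": {"motion": [-0.15,0.15,0.8,0.2,-0.3,-0.3,0,0,0.5,0,0,0,0,0,0,0,0,0]}}

```text
t: 6.35
tcp_pos: [0.5711, -0.0186, 0.1725]
tool_rot: [0.003, 1.0, -0.001, 0.003]
contact_force: [0.1, 0.5, -2.5]
width: 0.167
```

```bash
python3 - <<'E'
from h import *
s=st(); delta([.5695,-.0205,.16],179.4)
E
```

```text
t 6.35 tcp [ 0.5711 -0.0186  0.1725] yaw 179.63 z [ 0.005 -0.002 -1.   ] F [ 0.13  0.46 -2.48] M [ 0.04  0.02 -0.02] w 0.167
shift cm [ 0.16 -0.19  1.25] turn deg [-0.11  0.31  0.23]
```

{"method": "step_arm", "body": {"motion": [0.15,-0.15,0.6,0,0.3,0,0,0,0,0,0,0,0,0,0,0,0,0]}}

```text
t: 6.72
tcp_pos: [0.5696, -0.0203, 0.1663]
tool_rot: [0.003, 1.0, -0.001, 0.0]
contact_force: [0.2, 0.4, -3.0]
width: 0.169
```

```bash
python3 - <<'E'
from h import *
s=st(); delta([.5695,-.0205,.16],179.4)
E
```

```text
t 6.72 tcp [ 0.5696 -0.0203  0.1663] yaw 179.62 z [ 0.    -0.002 -1.   ] F [ 0.24  0.36 -3.04] M [ 0.02  0.01 -0.06] w 0.169
shift cm [ 0.01 -0.02  0.63] turn deg [-0.11  0.02  0.22]
```

{"method": "step_arm", "body": {"motion": [0,0,0.4,0,0,0.2,0,0,0.4,0,0,0,0,0,0.3,0,0,0,0,0,0,0,0,0]}}

```text
t: 7.22
tcp_pos: [0.5708, -0.0206, 0.155]
tool_rot: [0.005, 1.0, -0.001, 0.001]
contact_force: [0.8, 0.0, -3.5]
width: 0.167
```

```bash
python3 - <<'E'
from h import *
s=st(); delta([.5695,-.0205,.15],179.4)
p,d=capture("side");a=p[190:320,250:390]; cv2.imwrite("pics/s3c.png",cv2.resize(a,None,fx=4.5,fy=4.5,interpolation=2))
E
```

```text
t 7.22 tcp [ 0.5708 -0.0206  0.155 ] yaw 179.39 z [ 0.003 -0.002 -1.   ] F [ 0.84  0.01 -3.45] M [ 0.   -0.15  0.03] w 0.167
shift cm [0.13 0.01 0.5 ] turn deg [-0.13  0.17 -0.01]
```

View pics/s3c.png

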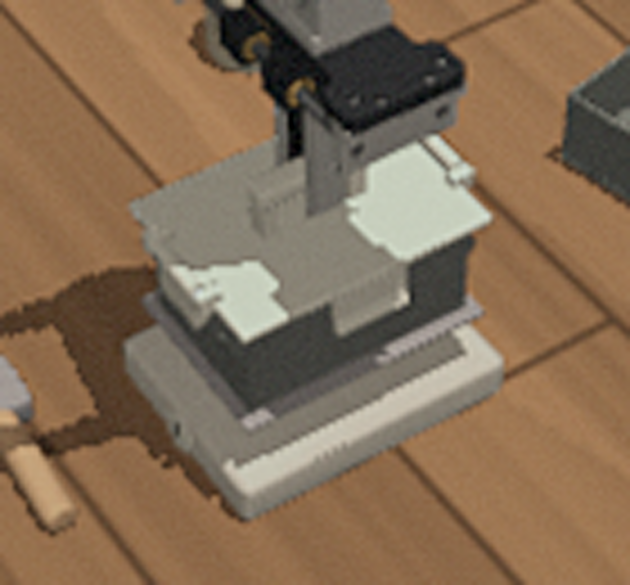

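The tabs straddle the long rims and nothing is in contact yet. Now I press in small steps and watch the force. The baseline with the cover hanging is about -2.5 N.

{"method": "step_arm", "body": {"motion": [0.1,0,0.2,-0.1,0.1,0,0,0,0.15,0,0,0,0,0,0,0,0,0]}}

```text
t: 7.65
tcp_pos: [0.5713, -0.0207, 0.1538]
tool_rot: [0.005, 1.0, -0.0, 0.003]
contact_force: [0.9, 0.6, 2.6]
width: 0.17
```

{"method": "step_arm", "body": {"motion": [0,0,0.2,0,0,0,0,0,0,0,0,0]}}

```text
t: 7.9
tcp_pos: [0.5713, -0.0208, 0.1525]
tool_rot: [0.005, 1.0, -0.001, 0.003]
contact_force: [-0.2, 0.6, 3.5]
width: 0.168
```

{"method": "step_arm", "body": {"motion": [0,0,0.2,0,0,0,0,0,0,0,0,0]}}

```text
t: 8.15
tcp_pos: [0.5714, -0.0208, 0.1508]
tool_rot: [0.005, 1.0, -0.001, 0.003]
contact_force: [-0.3, 1.0, 3.7]
width: 0.171
```

```bash
python3 - <<'E'
from h import *
s=st(); delta([.5695,-.0205,.15],179.4)
E
```

```text
t 8.15 tcp [ 0.5714 -0.0208  0.1508] yaw 179.4 z [ 0.007 -0.001 -1.   ] F [-0.27  0.97  3.7 ] M [0.07 0.07 0.02] w 0.171
shift cm [0.19 0.03 0.07] turn deg [-0.07  0.38 -0.  ]
```

{"method": "step_arm", "body": {"motion": [0,0,0.2,0,0.3,0,0,0,0,0,0,0]}}

```text
t: 8.4
tcp_pos: [0.5718, -0.0209, 0.1493]
tool_rot: [0.005, 1.0, -0.001, 0.001]
contact_force: [0.3, 0.5, 5.3]
width: 0.166
```

{"method": "step_arm", "body": {"motion": [0,0,0.2,0,0,0,0,0,0,0,0,0]}}

```text
t: 8.65
tcp_pos: [0.5721, -0.0209, 0.148]
tool_rot: [0.005, 1.0, -0.001, 0.002]
contact_force: [-0.2, 0.3, 5.4]
width: 0.169
```

{"method": "step_arm", "body": {"motion": [0,0,0.2,0,0,0,0,0,0,0,0,0]}}

```text
t: 8.9
tcp_pos: [0.5723, -0.0209, 0.1469]
tool_rot: [0.005, 1.0, -0.001, 0.002]
contact_force: [-0.7, 0.0, 6.8]
width: 0.165
```

```bash
python3 - <<'E'
from h import *
s=st(); delta([.5695,-.0205,.15],179.4)
E
```

```text
t 8.9 tcp [ 0.5723 -0.0209  0.1469] yaw 179.4 z [ 0.004 -0.002 -1.   ] F [-0.72  0.02  6.78] M [ 0.04  0.3  -0.02] w 0.165
shift cm [ 0.28  0.04 -0.31] turn deg [-0.09  0.22 -0.  ]
```

{"method": "step_arm", "body": {"motion": [0.2,0,0.2,0,0.2,0,0,0,0,0,0,0]}}

```text
t: 9.15
tcp_pos: [0.5717, -0.021, 0.1464]
tool_rot: [0.005, 1.0, -0.001, 0.002]
contact_force: [-1.3, 0.4, 6.1]
width: 0.165
```

{"method": "step_arm", "body": {"motion": [0.1,0,0.2,0,0.2,0,0,0,0,0,0,0]}}

```text
t: 9.4
tcp_pos: [0.572, -0.021, 0.146]
tool_rot: [0.005, 1.0, -0.001, 0.002]
contact_force: [0.2, -0.1, 6.3]
width: 0.166
```

```bash
python3 - <<'E'
from h import *
s=st(); delta([.5695,-.0205,.15],179.4)
for n in ("side","top"):
    p,d=capture(n); W=cloud(n,d,s); z=W[...,2]
    cv2.imwrite(f"pics/{n}4.png",p)
    zz=s['tcp_pos'][2]-.0205+.006
    m=(np.hypot(W[...,0]-.57,W[...,1]+.02)<.11)&(abs(z-zz)<.006)
    q=W[m]; A=np.c_[q[:,0]-.57,q[:,1]+.02,np.ones(len(q))]; print(n,m.sum(),np.linalg.lstsq(A,q[:,2],rcond=None)[0],cv2.minAreaRect(q[:,:2].astype(np.float32)))
p=cv2.imread("pics/side4.png");a=p[190:320,250:390]; cv2.imwrite("pics/s4c.png",cv2.resize(a,None,fx=4.5,fy=4.5,interpolation=2))
E
```

```text
t 9.4 tcp [ 0.572 -0.021  0.146] yaw 179.39 z [ 0.004 -0.002 -1.   ] F [ 0.18 -0.1   6.3 ] M [ 0.11  0.21 -0.02] w 0.166
shift cm [ 0.25  0.05 -0.41] turn deg [-0.12  0.21 -0.01]
side 1826 [-0.00014688  0.00247635  0.13074643] ((0.5710180401802063, -0.02169540897011757), (0.12065813690423965, 0.17507252097129822), 89.90596771240234)
top 1302 [-0.00241001 -0.00347837  0.13081189] ((0.570399284362793, -0.01672721654176712), (0.11642006039619446, 0.15061743557453156), 86.93061828613281)
```

View pics/s4c.png

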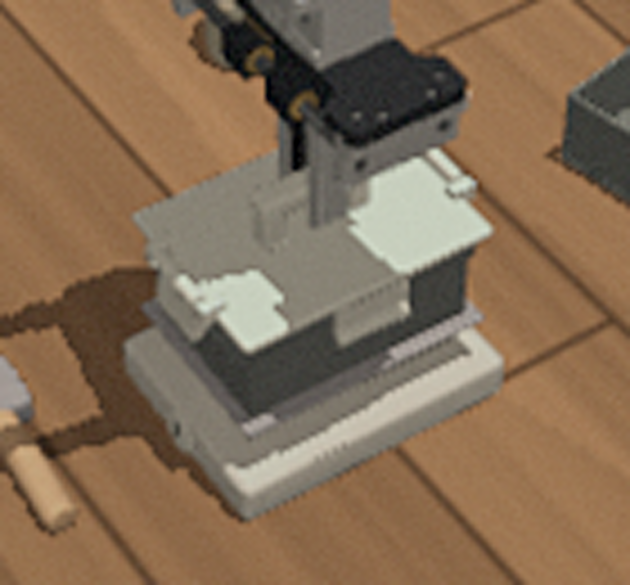

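The cover is level, with a slope under 0.004. The arm gives way a little under load, so I use slightly larger steps.

{"method": "step_arm", "body": {"motion": [0.1,0,0.3,0,0.2,0,0,0,0.2,0,0,0]}}

```text
t: 9.75
tcp_pos: [0.5724, -0.0211, 0.1431]
tool_rot: [0.005, 1.0, -0.001, 0.002]
contact_force: [-0.7, 0.7, 9.6]
width: 0.169
```

{"method": "step_arm", "body": {"motion": [0.1,0,0.3,0,0.2,0,0,0,0.2,0,0,0]}}

```text
t: 10.0
tcp_pos: [0.5732, -0.0212, 0.1405]
tool_rot: [0.005, 1.0, -0.001, 0.003]
contact_force: [-2.9, -0.6, 15.5]
width: 0.17
```

```bash
python3 - <<'E'
from h import *
s=st(); delta([.5695,-.0205,.15],179.4)
E
```

```text
t 10.0 tcp [ 0.5732 -0.0212  0.1405] yaw 179.39 z [ 0.005 -0.003 -1.   ] F [-2.88 -0.61 15.53] M [-0.02  0.86  0.02] w 0.17
shift cm [ 0.36  0.06 -0.95] turn deg [-0.16  0.3  -0.01]
```

```bash
python3 - <<'E'
from h import *
s=st()
for n in ("side","top"):
    p,d=capture(n); W=cloud(n,d,s); z=W[...,2]
    cv2.imwrite(f"pics/{n}5.png",p); np.save(n+"5.npy",d)
    zz=s['tcp_pos'][2]-.0205+.006
    m=(np.hypot(W[...,0]-.57,W[...,1]+.02)<.11)&(abs(z-zz)<.006)
    q=W[m]; A=np.c_[q[:,0]-.57,q[:,1]+.02,np.ones(len(q))]; print(n,m.sum(),np.linalg.lstsq(A,q[:,2],rcond=None)[0],cv2.minAreaRect(q[:,:2].astype(np.float32)))
s=st()
p=cv2.imread("pics/side5.png");a=p[190:320,250:390]; cv2.imwrite("pics/s5c.png",cv2.resize(a,None,fx=4.5,fy=4.5,interpolation=2))
E
```

```text
t 10.0 tcp [ 0.5732 -0.0212  0.1405] yaw 179.39 z [ 0.005 -0.003 -1.   ] F [-2.88 -0.61 15.53] M [-0.02  0.86  0.02] w 0.17
side 1739 [-0.03206307  0.00460574  0.12554896] ((0.5708528161048889, -0.02227812260389328), (0.12044569104909897, 0.17433394491672516), 89.02870178222656)
top 1222 [-0.03620684  0.00311892  0.12488966] ((0.5729063749313354, -0.015242516994476318), (0.11457592993974686, 0.15072961151599884), 84.65106201171875)
t 10.1 tcp [ 0.572  -0.0213  0.14  ] yaw 179.4 z [ 0.003 -0.003 -1.   ] F [-1.16  0.46  7.45] M [-0.03  0.15 -0.05] w 0.171
```

View pics/s5c.png

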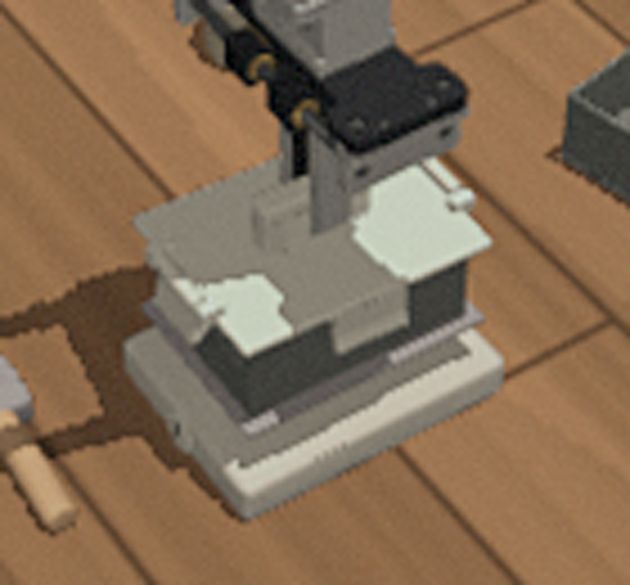

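The cover now tilts about 0.03 rad with its +x end lower, and the force dropped from 15.5 to 7.5 N. That suggests the +x clip snapped first. I check how far the pan has sunk and the cover's ends.

```bash
python3 - <<'E'
from h import *
s=st()
p,d=capture("side"); np.save("side6.npy",d); cv2.imwrite("pics/side6.png",p); s=st()
for f in ("side0.npy","side5.npy","side6.npy"):
    W=cloud("side",np.load(f)); z=W[...,2]
    # box faces toward camera: near/-y face & -x? find pan: points outside tub footprint
    x=W[...,0]-.5695; y=W[...,1]+.0205
    m=(abs(x)<.1)&(abs(y)<.08)
    h,b=np.histogram(z[m],bins=np.arange(.02,.15,.002)); print(f); print(dict(zip((b[:-1]*1000).round().astype(int).tolist(),h.tolist())))
    m2=(abs(z-.03)<.1)&(y<-.05)&(y>-.066)&(abs(x)<.08)
    print("front strip",np.round(np.percentile(z[m2],[5,25,50,75,95]),4))
q=cv2.imread("pics/side6.png")[200:300,260:380]; r=cv2.imread("pics/side0.png")[200:300,260:380]
cv2.imwrite("pics/cmp.png",cv2.resize(np.hstack([r,q]),None,fx=3.3,fy=5,interpolation=2))
W=cloud("side",np.load("side6.npy")); z=W[...,2]
m=(np.hypot(W[...,0]-.57,W[...,1]+.02)<.11)&(abs(z-.125)<.008)
qq=W[m]; A=np.c_[qq[:,0]-.57,qq[:,1]+.02,np.ones(len(qq))]; print(np.linalg.lstsq(A,qq[:,2],rcond=None)[0])
E
```

```text
t 10.1 tcp [ 0.572  -0.0213  0.14  ] yaw 179.4 z [ 0.003 -0.003 -1.   ] F [-1.16  0.46  7.45] M [-0.03  0.15 -0.05] w 0.171
t 10.15 tcp [ 0.572  -0.0213  0.1399] yaw 179.4 z [ 0.003 -0.003 -1.   ] F [-2.54 -0.74  6.94] M [ 0.    0.24 -0.04] w 0.162
side0.npy
{20: 49, 22: 66, 24: 116, 26: 260, 28: 395, 30: 249, 32: 64, 34: 9, 36: 1, 38: 0, 40: 0, 42: 0, 44: 0, 46: 0, 48: 0, 50: 0, 52: 0, 54: 0, 56: 0, 58: 3, 60: 30, 62: 90, 64: 154, 66: 143, 68: 135, 70: 88, 72: 81, 74: 52, 76: 50, 78: 55, 80: 65, 82: 103, 84: 117, 86: 143, 88: 130, 90: 110, 92: 112, 94: 152, 96: 129, 98: 83, 100: 71, 102: 59, 104: 70, 106: 33, 108: 40, 110: 58, 112: 74, 114: 86, 116: 117, 118: 202, 120: 204, 122: 77, 124: 3, 126: 2, 128: 0, 130: 0, 132: 0, 134: 0, 136: 0, 138: 0, 140: 0, 142: 0, 144: 0, 146: 0}
front strip [0.0075 0.0282 0.0326 0.0687 0.1201]
side5.npy
{20: 51, 22: 62, 24: 116, 26: 250, 28: 367, 30: 200, 32: 73, 34: 8, 36: 0, 38: 0, 40: 0, 42: 0, 44: 0, 46: 0, 48: 0, 50: 0, 52: 0, 54: 7, 56: 45, 58: 121, 60: 131, 62: 78, 64: 38, 66: 35, 68: 29, 70: 27, 72: 36, 74: 30, 76: 29, 78: 24, 80: 27, 82: 21, 
[... 264 characters left out ...]
, 144: 11, 146: 8}
front strip [0.0078 0.0291 0.0607 0.1166 0.1273]
side6.npy
{20: 42, 22: 69, 24: 108, 26: 270, 28: 331, 30: 245, 32: 59, 34: 5, 36: 0, 38: 0, 40: 0, 42: 0, 44: 0, 46: 0, 48: 0, 50: 0, 52: 1, 54: 3, 56: 40, 58: 104, 60: 143, 62: 82, 64: 40, 66: 32, 68: 26, 70: 37, 72: 26, 74: 37, 76: 26, 78: 15, 80: 23, 82: 31, 84: 25, 86: 24, 88: 19, 90: 24, 92: 22, 94: 29, 96: 33, 98: 25, 100: 37, 102: 18, 104: 25, 106: 28, 108: 37, 110: 24, 112: 28, 114: 17, 116: 18, 118: 47, 120: 158, 122: 403, 124: 576, 126: 417, 128: 167, 130: 44, 132: 46, 134: 22, 136: 12, 138: 5, 140: 10, 142: 12, 144: 12, 146: 11}
front strip [0.0135 0.0292 0.061  0.1151 0.1263]
[-0.02436512  0.00671449  0.12488308]
```

View pics/cmp.png

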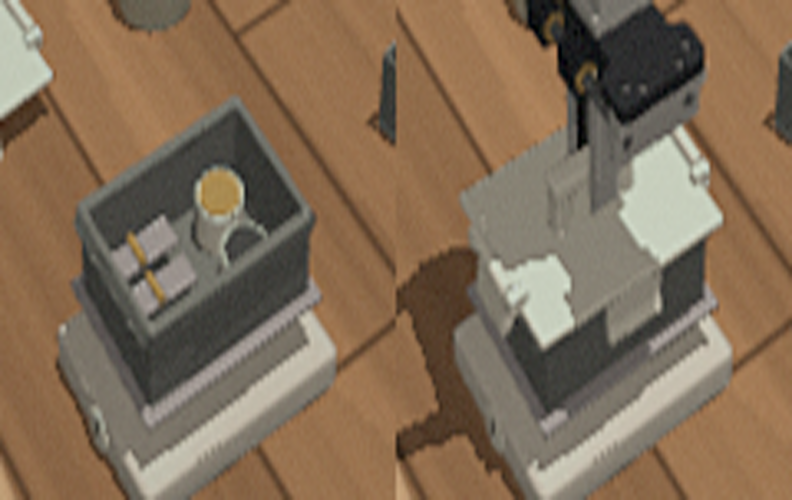

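The pan has sunk about 5 mm and the plate is near the rim. The gap is roughly 2 mm at the +x end and 5–6 mm at the -x end. I press on, turning slightly towards the -x end.

{"method": "step_arm", "body": {"motion": [0,0,0.2,0,-1,0,0,0,0.1,0,-0.5,0]}}

```text
t: 10.4
tcp_pos: [0.5718, -0.0213, 0.1377]
tool_rot: [0.005, 1.0, -0.002, 0.015]
contact_force: [-0.1, 0.6, 7.7]
width: 0.168
```

```bash
cat >> h.py <<'E'
def look(k):
    s=st(); z0=None
    p,d=capture("side"); cv2.imwrite(f"pics/side{k}.png",p); np.save(f"side{k}.npy",d)
    W=cloud("side",d); z=W[...,2]; x=W[...,0]-.57; y=W[...,1]+.021
    pm=(abs(x)<.1)&(abs(y)<.08)&(z>.035)&(z<.068); h,b=np.histogram(z[pm],bins=np.arange(.035,.07,.001)); h=np.convolve(h,[1,1,1],'same'); pan=b[h.argmax()]+.0005
    zz=s['tcp_pos'][2]-.0145
    m=(abs(x)<.075)&(abs(y)<.056)&(abs(y)>.02)&(abs(z-zz)<.009)
    for _ in range(4):
        q=W[m]; c=np.linalg.lstsq(np.c_[x[m],y[m],np.ones(m.sum())],q[:,2],rcond=None)[0]
        m=(abs(x)<.075)&(abs(y)<.056)&(abs(y)>.02)&(abs(z-(c[0]*x+c[1]*y+c[2]))<.004)
    print("pan",pan,"sink~",.0650-pan,"plate top c",c,"gap +x",c[2]+.072*c[0]-.0047-(.121-.065+pan),"gap -x",c[2]-.072*c[0]-.0047-(.121-.065+pan))
    st(); return W
E
python3 -c "
from h import *
look(7)"
```

```text
t 10.4 tcp [ 0.5718 -0.0213  0.1377] yaw 179.41 z [ 0.029 -0.003 -1.   ] F [-0.07  0.6   7.73] M [ 0.12  0.15 -0.  ] w 0.168
pan 0.060500000000000026 sink~ 0.004499999999999976 plate top c [ 0.00018677 -0.00157212  0.12225162] gap +x 0.0010650656540024533 gap -x 0.0010381700826842671
t 10.45 tcp [ 0.5718 -0.0213  0.1378] yaw 179.41 z [ 0.03  -0.003 -1.   ] F [-0.36  0.04  8.14] M [0.13 0.14 0.05] w 0.167
```

{"method": "step_arm", "body": {"motion": [0,0,0.2,0,0,0,0,0,0.1,0,0,0]}}

```text
t: 10.7
tcp_pos: [0.5719, -0.0213, 0.1363]
tool_rot: [0.005, 1.0, -0.002, 0.015]
contact_force: [-1.9, 0.8, 7.2]
width: 0.167
```

```bash
python3 -c "
from h import *
look(8)"
```

```text
t 10.7 tcp [ 0.5719 -0.0213  0.1363] yaw 179.42 z [ 0.031 -0.004 -1.   ] F [-1.87  0.83  7.19] M [0.15 0.28 0.04] w 0.167
pan 0.059500000000000025 sink~ 0.005499999999999977 plate top c [0.0020617  0.00109675 0.12104506] gap +x 0.0009935029783112864 gap -x 0.0006966186755251041
t 10.75 tcp [ 0.5718 -0.0213  0.1363] yaw 179.42 z [ 0.031 -0.004 -1.   ] F [-1.38 -0.1   8.08] M [0.11 0.29 0.04] w 0.169
```

{"method": "step_arm", "body": {"motion": [0,0,0.3,0,0,0,0,0,0.2,0,0,0]}}

```text
t: 11.0
tcp_pos: [0.5719, -0.0213, 0.1336]
tool_rot: [0.005, 1.0, -0.002, 0.016]
contact_force: [-3.0, 0.6, 10.9]
width: 0.165
```

```bash
python3 -c "
from h import *
look(9)
p=cv2.imread('pics/side9.png')[200:310,260:380]; cv2.imwrite('pics/s9c.png',cv2.resize(p,None,fx=5,fy=5,interpolation=2))"
```

```text
t 11.0 tcp [ 0.5719 -0.0213  0.1336] yaw 179.42 z [ 0.032 -0.004 -0.999] F [-2.97  0.61 10.87] M [ 0.15  0.52 -0.01] w 0.165
pan 0.05750000000000002 sink~ 0.007499999999999979 plate top c [-0.00022182 -0.00153184  0.11830603] gap +x 9.00552198446758e-05 gap -x 0.00012199714138985684
t 11.05 tcp [ 0.5719 -0.0213  0.1336] yaw 179.43 z [ 0.032 -0.004 -0.999] F [-1.33  0.5  10.59] M [0.18 0.52 0.04] w 0.17
```

View pics/s9c.png

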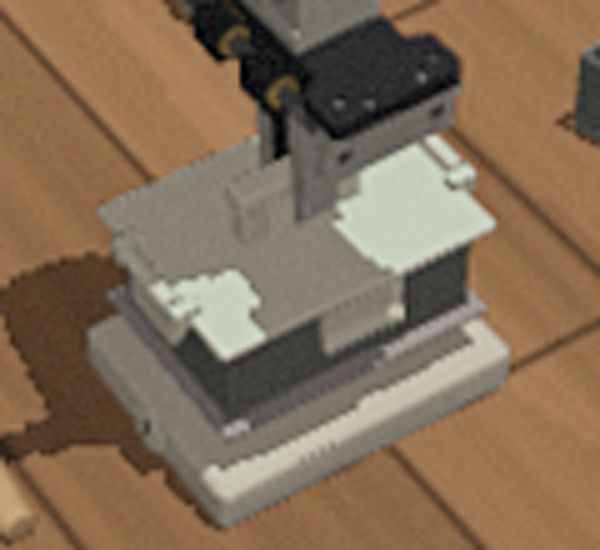

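The gap is about 0 at both ends and the plate is level. Cover and pan now move together at about 1 mm per N, so it is home. I ease off until the push is small and then let go.

{"method": "step_arm", "body": {"motion": [0,0,-0.3,0,0.5,0,0,0,-0.3,0,0.5,0,0,0,0,0,0,0]}}

```text
t: 11.42
tcp_pos: [0.5719, -0.0213, 0.1409]
tool_rot: [0.005, 1.0, -0.002, 0.008]
contact_force: [-0.1, 0.3, 4.0]
width: 0.166
```

```bash
python3 -c "
from h import *
look(10)"
```

```text
t 11.43 tcp [ 0.5719 -0.0213  0.1409] yaw 179.42 z [ 0.015 -0.004 -1.   ] F [-0.13  0.32  3.98] M [ 0.08 -0.08  0.02] w 0.166
pan 0.06350000000000003 sink~ 0.0014999999999999736 plate top c [-0.00044883  0.00028411  0.12552176] gap +x 0.0012894463198681455 gap -x 0.0013540785052097298
t 11.47 tcp [ 0.5719 -0.0213  0.1407] yaw 179.43 z [ 0.015 -0.004 -1.   ] F [-0.28  0.49  3.69] M [ 0.12 -0.12  0.02] w 0.169
```

{"method": "step_arm", "body": {"fingers": 0, "motion": [0,0,0,0,0,0,0,0,0,0,0,0,0,0,0,0,0,0,0,0,0,0,0,0,0,0,0,0,0,0]}}

```text
t: 12.1
tcp_pos: [0.5701, -0.0211, 0.1378]
tool_rot: [0.005, 1.0, -0.002, 0.005]
contact_force: [-0.4, 0.0, 0.1]
width: 0.663
```

{"method": "step_arm", "body": {"motion": [0,0,0,0,0,0,0,0,0,0,0,0,0,0,-1,0,0,0,0,0,-3,0,0,0,0,0,-3,0,0,0]}}

```text
t: 12.72
tcp_pos: [0.5679, -0.0207, 0.2084]
tool_rot: [0.005, 1.0, -0.001, 0.003]
contact_force: [1.2, -0.3, -0.7]
width: 1.0
```

```bash
python3 -c "
from h import *
st()"
```

```text
t 12.72 tcp [ 0.5679 -0.0207  0.2084] yaw 179.42 z [ 0.005 -0.003 -1.   ] F [ 1.2  -0.34 -0.67] M [ 0.03 -0.    0.03] w 1.0
```

Released and clear. I back off to inspect with all three cameras.

{"method": "step_arm", "body": {"motion": [0,0,-5,0,0,0,0,0,-5,0,0,0,5,0,0,0,0,0,5,0,0,0,0,0,5,0,0,0,0,0]}}

```text
t: 13.35
tcp_pos: [0.4191, -0.0197, 0.3166]
tool_rot: [0.005, 1.0, -0.003, 0.009]
contact_force: [0.5, -1.0, 0.3]
width: 1.001
```

{"method": "step_arm", "body": {"motion": [0,0,0,0,10,0,0,0,0,0,10,0,0,0,0,0,10,0,0,0,0,0,0,0]}}

```text
t: 13.85
tcp_pos: [0.4084, -0.0184, 0.3234]
tool_rot: [0.006, 0.968, -0.002, -0.252]
contact_force: [0.4, -0.2, -0.4]
width: 0.999
```

```bash
python3 - <<'E'
from h import *
s=st()
o=[]
for n in ("side","top","wrist"):
    s=robot.sense(); p,d=capture(n); cv2.imwrite(f"pics/{n}11.png",p); np.save(n+"11.npy",d)
    W=cloud(n,d,s); z=W[...,2]; x=W[...,0]-.57; y=W[...,1]+.021
    m=(abs(x)<.09)&(abs(y)<.07)&(abs(z-.126)<.006); q=W[m]
    if m.sum()>100: print(n,m.sum(),np.linalg.lstsq(np.c_[x[m],y[m],np.ones(m.sum())],q[:,2],rcond=None)[0],cv2.minAreaRect(q[:,:2].astype(np.float32)))
    pm=(abs(x)<.1)&(abs(y)<.08)&(z>.035)&(z<.075);h,b=np.histogram(z[pm],bins=np.arange(.035,.075,.001)); h=np.convolve(h,[1,1,1],'same');print("pan",b[h.argmax()])
    if n!="wrist":
        uv=proj(n,[[.57,-.021,.1]])[0].astype(int); o.append(cv2.resize(p[uv[1]-55:uv[1]+55,uv[0]-37:uv[0]+38] if n=="top" else p[uv[1]-55:uv[1]+55,uv[0]-65:uv[0]+65],None,fx=3.8,fy=5,interpolation=2))
cv2.imwrite("pics/f.png",np.hstack(o))
E
```

```text
t 13.85 tcp [ 0.4084 -0.0184  0.3234] yaw 179.13 z [-0.488 -0.001 -0.873] F [ 0.43 -0.21 -0.36] M [ 0.06 -0.26 -0.02] w 0.999
side 2092 [-0.00058347  0.0055749   0.12706452] ((0.5702749490737915, -0.02191881835460663), (0.12035779654979706, 0.1736326366662979), 89.67729187011719)
pan 0.06500000000000003
top 167 [-0.00435397 -0.0158517   0.12792338] ((0.5899244546890259, 0.0315777063369751), (0.10927379131317139, 0.02764102630317211), 10.573321342468262)
pan 0.035
wrist 3303 [-0.01081146 -0.00127437  0.12663828] ((0.5298100709915161, -0.020769163966178894), (0.11719365417957306, 0.018871508538722992), 89.60277557373047)
pan 0.06400000000000003
```

View pics/f.png

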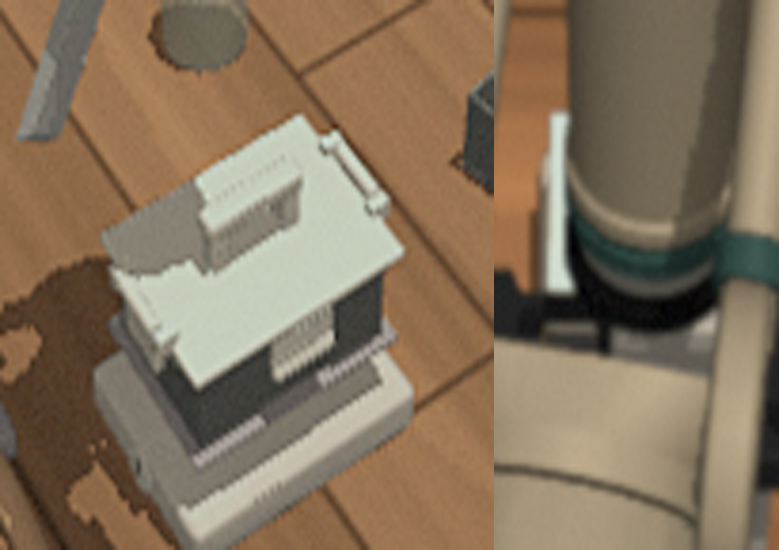

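View pics/wrist11.png

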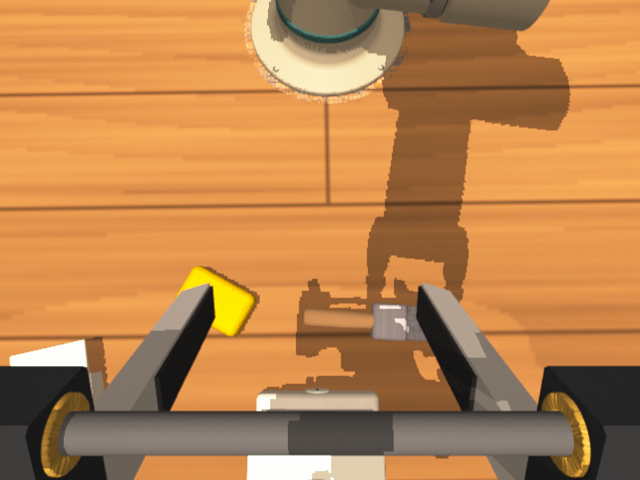

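The side picture shows the cover level and centred. I turn the wrist camera the other way to see the near clip and edge.

{"method": "step_arm", "body": {"motion": [0,0,0,0,-10,0,0,0,0,0,-10,0,0,0,0,0,-10,0,0,0,0,0,-10,0,0,0,0,0,-10,0]}}

```text
t: 14.62
tcp_pos: [0.4045, -0.0176, 0.3345]
tool_rot: [0.004, 0.978, -0.009, 0.208]
contact_force: [0.1, 0.4, -0.6]
width: 1.001
```

{"method": "step_arm", "body": {"motion": [3,0,0,0,-10,0,3,0,0,0,-10,0,0,0,0,0,0,0]}}

```text
t: 15.0
tcp_pos: [0.3497, -0.0141, 0.3101]
tool_rot: [0.007, 0.945, -0.005, 0.328]
contact_force: [0.3, -0.3, -0.2]
width: 0.998
```

```bash
python3 - <<'E'
from h import *
s=st(); p,d=capture("wrist"); cv2.imwrite("pics/w12.png",p); np.save("w12.npy",d)
W=cloud("wrist",d,s); z=W[...,2]; x=W[...,0]-.57; y=W[...,1]+.021
m=(abs(x)<.08)&(abs(y)<.06)&(abs(y)>.02)&(abs(z-.126)<.006); q=W[m]
if m.sum()>50: print(m.sum(),np.linalg.lstsq(np.c_[x[m],y[m],np.ones(m.sum())],q[:,2],rcond=None)[0],cv2.minAreaRect(q[:,:2].astype(np.float32)))
E
```

```text
t 15.0 tcp [ 0.3497 -0.0141  0.3101] yaw 179.29 z [ 0.619 -0.014 -0.785] F [ 0.31 -0.29 -0.15] M [0.01 0.29 0.02] w 0.998
5528 [ 0.00542291 -0.00067316  0.1276571 ] ((0.5696242451667786, -0.02130013331770897), (0.11717880517244339, 0.15947824716567993), 89.31954956054688)
```

View pics/w12.png

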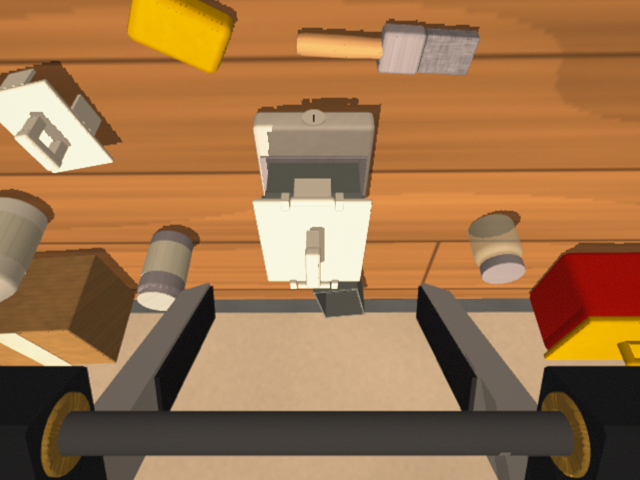

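```bash
python3 - <<'E'
from h import *
s=robot.sense(); p=cv2.imread("pics/w12.png"); d=np.load("w12.npy")
cv2.imwrite("pics/w12c.png",cv2.rotate(cv2.resize(p[150:300,245:385],None,fx=4,fy=4,interpolation=2),cv2.ROTATE_180))
W=cloud("wrist",d,s); z=W[...,2]; x=W[...,0]-.57; y=W[...,1]+.021
m=(abs(y)<.014)&(z>.098)&(z<.121)&(x<-.075)
q=np.c_[x[m],z[m]]; print("near clip dx/dz",np.polyfit(q[:,1],q[:,0],1),q[:,0].mean(),m.sum())
for lo in range(96,126,4):
    k=(abs(y)<.014)&(z>lo/1e3)&(z<(lo+4)/1e3)&(x<-.06)&(x>-.11); print(lo,np.median(x[k]).round(4),k.sum())
# far clip and near from side cam
W=cloud("side",np.load("side11.npy")); z=W[...,2]; x=W[...,0]-.57; y=W[...,1]+.021
for lo in range(96,130,4):
    k=(abs(y)<.014)&(z>lo/1e3)&(z<(lo+4)/1e3)&(x<-.06)&(x>-.11); print("s",lo,np.median(x[k]).round(4),k.sum())
E
```

```text
near clip dx/dz [-0.00706176 -0.07951038] -0.08029863678819578 411
96 nan 0
100 -0.0803 44
104 -0.0803 86
108 -0.0803 88
112 -0.0803 81
116 -0.0804 90
120 -0.0804 85
124 -0.0805 46
s 96 nan 0
s 100 -0.0826 4
s 104 -0.0829 8
s 108 -0.0823 7
s 112 -0.0824 8
s 116 -0.0824 5
s 120 -0.0606 1
s 124 -0.0695 37
s 128 -0.0745 35
  return _methods._mean(a, axis=axis, dtype=dtype,
  ret = ret.dtype.type(ret / rcount)
```

View pics/w12c.png

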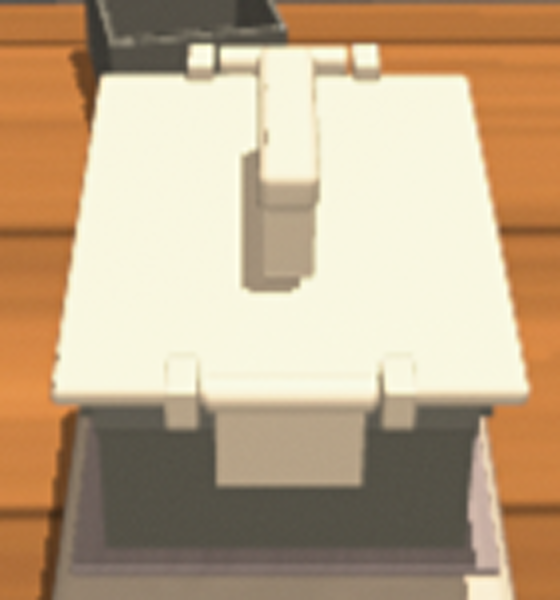

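The near clip hangs straight (0.007 rad) and the plate looks flush. The far clip can't be seen from here. I compare plate height against pan height, pressed and now, averaging several frames.

```bash
python3 - <<'E'
from h import *
D=[capture("side")[1] for _ in range(8)]
D=np.array(D); np.save("avg.npy",np.where((D>0).all(0),D.mean(0),0))
for f in ("side0","side7","side8","side9","side10","side11","avg"):
    W=cloud("side",np.load(f+".npy")); z=W[...,2]; x=W[...,0]-.57; y=W[...,1]+.021
    pm=(abs(x)<.095)&(abs(y)<.078)&((abs(y)>.053)|(abs(x)>.075))&(z>.045)&(z<.072)
    c=np.median(z[pm])
    for _ in range(5): c=z[pm&(abs(z-c)<.004)].mean()
    z0={"side0":.12,"side7":.122,"side8":.121,"side9":.118,"side10":.1255}.get(f,.127)
    k=(abs(x)<.072)&(abs(y)<.056)&(abs(y)>.02)
    if f=="side0": k=(abs(y)<.054)&(abs(x)<.078)&((abs(y)>.049)|(abs(x)>.071))
    co=np.array([0,0,z0])
    for _ in range(5):
        m=k&(abs(z-(co[0]*x+co[1]*y+co[2]))<.004); co=np.linalg.lstsq(np.c_[x[m],y[m],np.ones(m.sum())],z[m],rcond=None)[0]
    print(f,"pan",c.round(4),(pm&(abs(z-c)<.004)).sum(),"plate/rim",co.round(4),"diff mm",((co[2]-c)*1e3).round(2),"slope ends mm",(co[0]*72e3 if 0 else co[0]*72).round(4))
E
```

```text
side0 pan 0.065 161 plate/rim [0.0022 0.0119 0.1189] diff mm 53.87 slope ends mm 0.1573
side7 pan 0.0605 147 plate/rim [ 0.     -0.0018  0.1222] diff mm 61.73 slope ends mm 0.0033
side8 pan 0.0588 149 plate/rim [0.0017 0.0012 0.121 ] diff mm 62.21 slope ends mm 0.1238
side9 pan 0.0565 146 plate/rim [-0.001  -0.0016  0.1183] diff mm 61.77 slope ends mm -0.0751
side10 pan 0.0634 144 plate/rim [-8.000e-04 -1.000e-04  1.255e-01] diff mm 62.11 slope ends mm -0.0573
side11 pan 0.0651 163 plate/rim [0.0016 0.0003 0.127 ] diff mm 61.89 slope ends mm 0.1164
avg pan 0.0645 158 plate/rim [ 0.0012 -0.0007  0.1272] diff mm 62.68 slope ends mm 0.0889
```

Plate minus pan height is the same pressed (about 61.8 mm) and released (61.9–62.7 mm). The ends are level to 0.1 mm and the pan is back at its rest height, so the cover is seated and latched. I check the neighbouring things for movement and hand in.

```bash
python3 - <<'E'
from h import *
p,d=capture("top"); a=cv2.imread("pics/top0.png")
for n,(u,v) in dict(small=(443,277),spray=(135,213),jug=(505,205),jar=(227,192),can=(420,180),brush=(300,309),soap=(376,319)).items():
    t=a[v-18:v+18,u-22:u+22]; r=cv2.matchTemplate(p[v-30:v+30,u-34:u+34],t,cv2.TM_CCOEFF_NORMED); _,m,_,l=cv2.minMaxLoc(r); print(n,round(m,2),(l[0]-12,l[1]-12),"px")
st(); robot.finish_job()
E
```

```text
small 1.0 (0, 0) px
spray 1.0 (0, 0) px
jug 1.0 (0, 0) px
jar 1.0 (0, 0) px
can 1.0 (0, 0) px
brush 0.97 (0, 0) px
soap 0.93 (0, 0) px
t 15.5 tcp [ 0.3533 -0.0114  0.3107] yaw -179.87 z [ 0.616 -0.001 -0.788] F [-0.13  0.51  0.18] M [0.05 0.27 0.02] w 1.002
the job is handed in; nothing more can be done
```

I put the larger cover on the box, pressed it down until it was home, let go, and handed the job in at 15.5 s. I could not see the +x clip directly, so its snap is inferred from the measurements.

- **Pressing:** I gripped the cover by its handle bar and pressed in small steps. The highest sensed push was about 15.5 N, or about 18 N on the scale with the cover's weight. The deepest sink I measured was about 8.5 mm, well under the 23 mm limit; none was measured at the moment of peak force. The +x end appears to have snapped first. The cover then tilted about 0.03 rad, and a slight turn while pressing brought the -x end down.
- **Seating:** The plate is level to about 0.1 mm between the ends. Its height over the pan is the same pressed and released, 61.7–62.7 mm. It is centred within about 1 mm and in line within about 1°.
- **Clips:** The -x clip hangs straight (0.007 rad). For the +x clip I rely on the level plate, the fixed height and the drop in force.
- **Scale and surroundings:** The pan is back at its rest height within 0.5 mm. All seven other things show no shift in the top view, and the arm is clear with the gripper open.
- **Disagreement:** The absolute gap between plate and rim came out anywhere from 0 to about 1.6 mm depending on the method. That is within the 2 mm camera calibration and under the 2.5 mm limit.

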